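# Turn a hard-baked slab in the tipping tray and set the timer

### The arm

A 6-joint arm with a two-finger parallel gripper is mounted at the origin on the work surface. World frame = base frame: x ahead of the robot, y to its left, z up, the work surface at z = 0. Lengths are in m, angles in degrees, forces in N, time in s.
With the tool pointing down it reaches from about 0.3 to 0.75 m from the base axis. Payload 8.5 kg.
Tool frame: the origin (TCP) lies at the very end of the fingers, on their centre line; the grasp point (between the pads) lies 19 mm behind it; x points along the fingers, y is the direction in which the jaws open and shut, and the axes are right-handed (so a half turn about x gives the same grasp; the last joint's range is limited). The gripper opens to 85 mm and grips with 20 to 120 N. Pads are 22 mm wide; open, the fingers measure 114 mm over their backs; the gripper's body (76 mm by 85 mm) begins 54 mm behind the grasp point. The pads swing forward as they close: fully open they stand 13 mm farther back than shut.
Start: joints at [62.607, 21.807, 74.336, -0, 83.858, -12.336], TCP at [0.143, 0.531, 0.231] pointing down, gripper open.
Joint ranges: [-178.18, 178.18], [-50.72, 133.34], [12.68, 142.11], [-81.47, 261.47], [9.98, 163.14], [-165.26, 165.26]. Speed limits (degrees/s): [136.94, 136.94, 180, 180, 180, 180].

### API

Orientations are given as a 3x3 rotation matrix whose columns are the frame's x, y, z axes.
In Python, from rig import sensors, cams, env gives the robot as it stands.
- The arm moves only by the shell command python3 -m crank 'ROWS' [FORCE]. ROWS is a JSON object of lists of equal length, an entry for each row: "hand": the closure in counts, from 0 (fully open) to 255 (shut); "translation": the shift along the tool's x, y, z in m, a list of three; "dr": the turn, a rotation vector about the tool's x, y, z in rad, a list of three. A call has 1 to 5 rows; each row is the pose to reach, as a shift and turn from the pose commanded when the call began, along the tool's axes at that moment; what a row does not reach only later rows make up. A row lasts 1/10 s, in which the tool goes at most 50 mm and 8.59 degrees, less where a joint would pass 70% of its speed; a pose out of reach is approached as far as the arm can. A call with a gripper value outside its range is refused whole. The fingers move at their own pace and stop on an object; FORCE is the grip in N (left out, the last holds). Time passes only in rows, so rows that repeat a pose let the fingers close. It gives the time, the measured TCP pose, the force and the opening at its end, in the units of the state.
- sensors.observe(): the state, without advancing time (a new reading comes with each control period).
- cams.get_image(name): name is "scene" or "top" or "wrist"; returns (picture, depth): 384x512x3 uint8, blue, green, red; 384x512 float32, m along the optical axis (not along the pixel's ray), 0 where there is no reading.
- cams.calibration(name): a dict with "vertical_fov" (degrees; the focal length in pixels is half the picture's height over the tangent of half this angle, whatever the lens; pixels are square), "cx", "cy" (the principal point, pixels), "distortion" ([k1, k2, p1, p2, k3] as OpenCV has them; the pictures are not rectified), "extrinsics" (4x4, takes a point from camera to world coordinates). Camera axes: x right, y down, z forward; pixel columns grow to the right and rows downward; lengths in m; the calibration is good to about 2 mm. A picture is of the moment at which its call begins: read the wrist's pose just before it. calibration takes no time and is no camera call; for the wrist camera it gives the pose at the moment of the call.
- env.close_job(): hands the job in, once; it reports no verdict.
The state is a dict: "time_s": time; "q": joint angles; "qvel": joint speeds; "joint_efforts": joint torques, N m; "position": TCP position; "tool_rot": TCP orientation; "ft_force": force on the tool from outside, world axes, zero at the start; "wrist_torque": the same for the moment, N m; "grip_width": finger opening in m.
Only numpy, scipy, OpenCV 4.12 (cv2) and the standard library are available. Lean on these libraries where they do the work, as an engineer would, in place of code of your own. Each camera call takes 0.05 s, during which the arm holds its last target. There are 200 camera calls.

### The job

Lay the hard-baked slab from the board flat in the steel tipping tray with its scored face up, then swing the tray up and over by its bar so that the slab tumbles, scored face down, flat into the wooden bay. Lower the tray gently, without letting it drop, until it lies fully down again, then turn the timer dial clockwise to its fourth click from the stop. Leave the jar, the brush and the bun where they are.

Things in the scene. Friction and masses are not known exactly. Their poses are not given: they have to be found in the camera images.
- slab: loose brown hard-baked slab, 90 x 54 x 16 mm (its x, y, z), 0.09 kg; origin at its centre; its +z face is scored with a dark grid, its other face is plain. It starts lying on the board, scored face up.
- board: fixed wooden board 150 x 140 x 15 mm, origin at the centre of its underside; stands to one side of the turner
- turner: fixed wooden stand carrying the tipping tray and the bay; origin on the table straight below the middle of the hinge line. The hinge line runs along its x at 60 mm height; the tray lies on its -y side, the bay on its +y side.
- bay (a point): centre of the bay's floor, 20 mm over the table, 53 mm from the hinge line; axes as the turner. The bay measures 136 mm (x) by 106 mm (y, from below the hinge to the far wall) inside; walls 8 mm thick, tops 52 mm over the table.
- tray (a joint): angle of the steel tray about the hinge line, rad: 0 lying level, growing as the bar is lifted; stop at 2.05 (27 deg past upright, leaning over the bay). It hinges freely (0.45 kg) and falls back if let go before upright. The slab slides down to the lip when tilted and tips over the lip into the bay at about 1.85 to 1.9.
- tray_floor (a point): centre of the tray's floor surface (65 mm over the table when level); axes move with the tray and match the turner's when level. Inside the tray measures 132 mm (x) by 122 mm (y, from the hinge to the bar). A lip 14 mm high stands across its hinge end, walls 12 mm high on its sides, a rim 6 mm high at its bar end. The slab lies properly with its 90 mm length along the hinge (x).
- tray_bar (a point): middle of the round wooden bar by which the tray is lifted: 12 mm thick, parallel to the hinge line, 168 mm from it and 6 mm above it when level (so 66 mm over the table). 100 mm of it is free between two stems; 30 mm free space between bar and tray rim.
- timer: fixed grey timer box, about 130 x 120 x 125 mm, origin at the centre of its underside; its top panel slopes down towards the box's -x side: the panel's normal leans 30 deg from vertical towards -x. It stands on the other side of the turner from the board.
- dial (a joint): angle of the timer dial, rad, growing clockwise as one looks at the panel; 0 at the stop, clicks every 0.35 rad (20 deg), eight of them, end stop at 2.8. The fourth click is 1.40. It starts at the stop or at the first click, and snaps by itself into the nearest click when let go; turning takes about 0.08 N m. White ticks on the panel mark the clicks, longer ones 0, 4 and 8.
- dial_grip (a point): point on the dial's axis in the middle of its grip, 24 mm above the panel; z is the dial's axis (out of the panel), x runs along the black bar grip towards its white pointer line. The bar grip is 44 mm long, 13 mm thick, and stands from 12 to 38 mm above the panel on a round foot of radius 22 mm.
- jar: bystander: glass jar 64 mm across, 95 mm tall, origin at the centre of its underside
- brush: bystander: wooden hand brush 200 mm long, lying, origin under its middle
- bun: bystander: round bun 80 mm across, 45 mm tall, origin at the centre of its underside

How it is judged (in metres and radians):
On the way, in this order (a step that is already met when the one before it is completed fails the run):
1. the slab lies flat in the level tray, scored face up, let go (angle between slab's own z axis and vertical below 0.12 rad and z of slab in the frame of tray_floor between 0.004 and 0.014 m and x of slab in the frame of tray_floor between -0.045 and 0.045 m and y of slab in the frame of tray_floor between -0.05 and 0.05 m and value of joint tray below 0.08 rad and contact force between slab and the fingers below 0.05 N), for 0.2 s.
2. the tray is swung up past 0.9 rad with the slab in it (value of joint tray above 0.9 rad and z of slab in the frame of tray_floor between 0 and 0.02 m and y of slab in the frame of tray_floor between -0.06 and 0.06 m), for 0.02 s.
3. the slab has tumbled and lies scored face down in the bay (angle between slab's own z axis and vertical above 2.97 rad and x of slab in the frame of bay between -0.06 and 0.06 m and y of slab in the frame of bay between -0.05 and 0.05 m and height (world z) of slab below 0.036 m), for 0.1 s.
4. the tray is lowered fully again (value of joint tray below 0.06 rad), for 0.2 s.
5. the dial is turned to its fourth click (value of joint dial between 1.28 and 1.52 rad), for 0.1 s.
At the end, for the whole second after the job is handed in: the slab rests flat (within 10 deg) on the bay's floor, scored face down; the tray lies down (under 0.06 rad); the dial rests in its fourth click (1.40 rad, within 0.12) (all of step 3 and all of step 5 and linear speed of slab below 0.02 m/s and value of joint tray below 0.06 rad); the robot touches nothing.
It fails at once if the tray is let drop (falls faster than 4 rad/s) (velocity of joint tray below -4 rad/s).
It fails at once if the jar, the brush or the bun is moved more than 40 mm (distance of any of jar, brush, bun from where it was at the start of the episode above 0.04 m).
It also fails if it takes over 72 s, if anything falls off the work surface, if the arm or the gripper's body presses on something with over 40 N, if the wrist force passes 120 N, or if a joint passes its speed limit or range.

## Working session

There is one attempt and no reset: what is moved stays moved. The work goes in short steps, Python scripts to look and compute and a shell command to move; the robot and the scene stay as the last step left them, time stands still between calls to the robot, and variables do not carry over. Pictures are saved under pics/ and viewed, about 8 in all and at most 12, crops included, and the job is handed in when it is done.

```bash
ls; mkdir -p pics; python3 - <<'E'
from rig import sensors,cams,env
import cv2,numpy as np
s=sensors.observe();print(s)
for n in("scene","top"):
    p,d=cams.get_image(n);c=cams.calibration(n);print(n,c)
    cv2.imwrite(f"pics/{n}0.png",p);np.savez(f"pics/{n}0.npz",p=p,d=d,E=c["extrinsics"])
E
```

```text
pics
{'time_s': 0.0, 'q': array([ 6.26073164e+01,  2.18427646e+01,  7.43839736e+01,  1.66944499e-03,
        8.38574650e+01, -1.23351175e+01]), 'qvel': array([ 0.16218311, -0.04298297,  0.07588618,  0.06541137, -0.09033846,
       -0.09162576]), 'joint_efforts': array([-3.50773671e-04, -4.48459375e+01, -2.31271988e+01, -1.68237348e-04,
        4.78648013e-03, -1.70756550e-05]), 'position': array([0.14274106, 0.53086453, 0.23069974]), 'tool_rot': array([[-7.01874286e-04,  2.59791928e-01,  9.65664363e-01],
       [-1.29150957e-03,  9.65663560e-01, -2.59792651e-01],
       [-9.99998920e-01, -1.42950654e-03, -3.42250661e-04]]), 'ft_force': array([0.87431849, 0.51835721, 0.45660907]), 'wrist_torque': array([ 0.04202649,  0.0149597 , -0.04107916]), 'grip_width': 0.08556686956094779}
scene {'vertical_fov': 57.536637941971556, 'cx': 258.96270078784005, 'cy': 190.86676144982246, 'distortion': array([-0.09504165,  0.        ,  0.        ,  0.        ,  0.        ]), 'extrinsics': array([[-0.76106678,  0.34141819, -0.55155324,  1.14475916],
       [ 0.64857316,  0.41547001, -0.63775977,  0.60305925],
       [ 0.01141104, -0.8431004 , -0.5376351 ,  0.60494029],
       [ 0.        ,  0.        ,  0.        ,  1.        ]])}
top {'vertical_fov': 44.92265194022504, 'cx': 257.4562074089376, 'cy': 197.70342879192967, 'distortion': array([-0.06400137,  0.        ,  0.        ,  0.        ,  0.        ]), 'extrinsics': array([[-0.01323888, -0.99093235,  0.13370796,  0.433634  ],
       [-0.99979801,  0.01514078,  0.01321747, -0.00728141],
       [-0.01512206, -0.13350597, -0.99093263,  1.40008544],
       [ 0.        ,  0.        ,  0.        ,  1.        ]])}
```

View pics/top0.png

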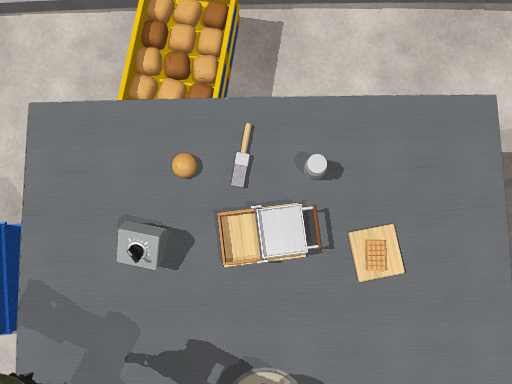

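View pics/scene0.png

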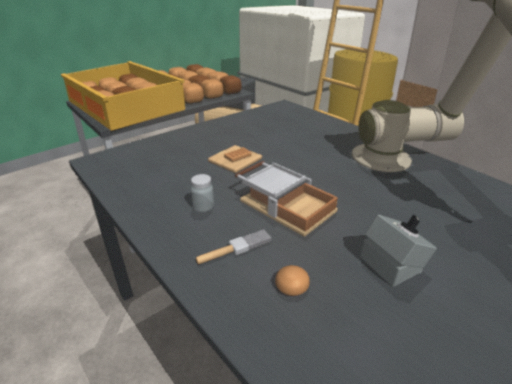

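```bash
cat > h.py <<'E'
import numpy as np,cv2
from rig import sensors,cams
def cloud(n,p=None,d=None,c=None):
    if p is None:
        c=cams.calibration(n);p,d=cams.get_image(n)
    f=192/np.tan(np.radians(c["vertical_fov"])/2)
    K=np.array([[f,0,c["cx"]],[0,f,c["cy"]],[0,0,1]])
    u,v=np.meshgrid(np.arange(512.),np.arange(384.))
    r=cv2.undistortPoints(np.stack([u,v],-1).reshape(-1,1,2),K,c["distortion"]).reshape(384,512,2)
    P=np.concatenate([r*d[...,None],d[...,None]],-1)
    E=np.array(c["extrinsics"]);return p,P@E[:3,:3].T+E[:3,3],r,E
E
python3 - <<'E'
from h import *
z=np.load("pics/top0.npz");p,W,r,E=cloud("top",z["p"],z["d"],cams.calibration("top"))
np.save("pics/W0.npy",W)
H=W[...,2]
print("table",np.median(H[300:330,250:350]),np.std(H[300:330,250:350]))
def rect(m,name):
    m=m.astype(np.uint8);n,l,st,_=cv2.connectedComponentsWithStats(m)
    k=1+np.argmax(st[1:,4]);pts=W[l==k]
    (c,s,a)=cv2.minAreaRect(pts[:,:2].astype(np.float32));print(name,len(pts),"c",np.round(c,4),"size",np.round(s,4),"a",round(a,2),"z",np.round(np.percentile(pts[:,2],[5,50,95]),4), "mean",np.round(pts.mean(0),4))
def win(u0,v0,u1,v1):
    m=np.zeros(H.shape,bool);m[v0:v1,u0:u1]=1;return m
b=win(335,210,420,295)
rect(b&(H>.008),"board");rect(b&(H>.0235),"slab")
t=win(205,190,335,280)
rect(t&(H>.008),"turner");rect(t&(H>.057),"tray");rect(win(212,200,254,275)&(H>.04),"baywalls")
hsv=cv2.cvtColor(p,cv2.COLOR_BGR2HSV)
rect(win(252,195,312,265)&(H>.055)&(hsv[...,1]<50),"traysteel")
rect(win(310,195,330,260)&(H>.05),"bar")
rect(win(100,205,180,280)&(H>.02),"timer");
for nm,w in(("jar",win(295,140,340,190)),("bun",win(165,145,205,185)),("brush",win(220,115,260,195))): rect(w&(H>.012),nm)
cv2.imwrite("pics/c1.png",cv2.resize(p[195:285,205:335],None,fx=6,fy=6,interpolation=cv2.INTER_CUBIC))
E
```

```text
table -0.00031540462989798623 0.08843858852327507
board 2358 c [ 0.4295 -0.2118] size [0.151  0.4013] a 10.04 z [0.0103 0.016  0.0333] mean [ 0.451  -0.3359  0.0268]
slab 574 c [ 0.4466 -0.184 ] size [0.3528 0.0878] a 88.97 z [0.0263 0.031  0.0354] mean [ 0.4439 -0.3289  0.0427]
turner 4902 c [ 0.5137 -0.0211] size [0.1641 0.2894] a 6.41 z [0.0138 0.0612 0.0737] mean [ 0.51   -0.0073  0.0516]
tray 2626 c [ 0.5197 -0.0719] size [0.1633 0.1868] a 6.73 z [0.0607 0.0657 0.0769] mean [ 0.518  -0.0624  0.071 ]
baywalls 354 c [0.5024 0.0653] size [0.1596 0.1207] a 9.44 z [0.0449 0.0511 0.0565] mean [0.5077 0.09   0.055 ]
traysteel 2414 c [ 0.5174 -0.0651] size [0.1635 0.1693] a 5.54 z [0.0605 0.0653 0.0771] mean [ 0.5176 -0.0551  0.0705]
bar 211 c [ 0.4818 -0.1147] size [0.0987 0.2138] a 48.94 z [0.0649 0.0702 0.0745] mean [ 0.5231 -0.1556  0.0763]
timer 1982 c [0.4508 0.2022] size [0.4168 0.124 ] a 77.83 z [0.0605 0.1025 0.1255] mean [0.4815 0.3389 0.1036]
jar 455 c [ 0.5907 -0.0794] size [0.0625 0.3399] a 54.92 z [0.0257 0.0929 0.0985] mean [ 0.6999 -0.1571  0.0868]
bun 508 c [0.606  0.1129] size [0.4134 0.0754] a 45.23 z [0.0196 0.036  0.0452] mean [0.7183 0.2281 0.0509]
brush 610 c [0.7548 0.0545] size [0.0411 0.1999] a 79.81 z [0.0132 0.0179 0.023 ] mean [0.7367 0.058  0.0179]
```

View pics/c1.png

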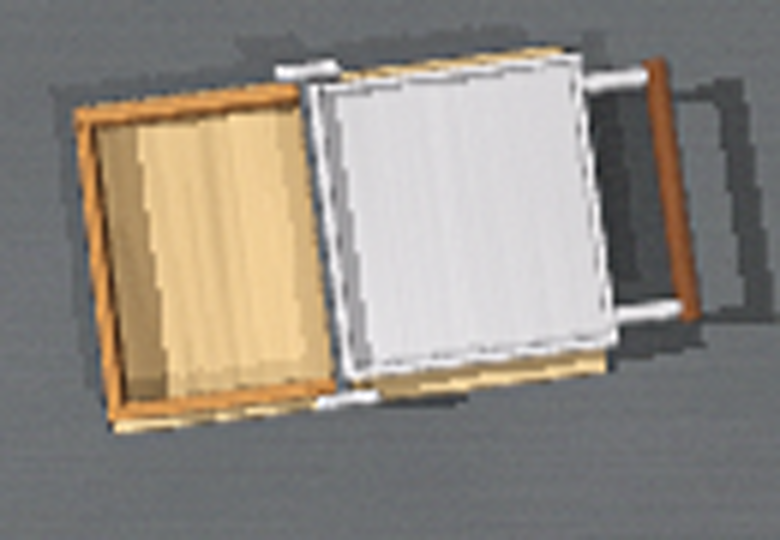

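```bash
python3 - <<'E'
from h import *
z=np.load("pics/top0.npz");p=z["p"];d=z["d"];_,W,r,E=cloud("top",p,d,cams.calibration("top"))
H=W[...,2];ok=(d>0)&(H<.25)&(H>-.03)
c=cams.calibration("top");f=192/np.tan(np.radians(c["vertical_fov"])/2);K=np.array([[f,0,c["cx"]],[0,f,c["cy"]],[0,0,1]])
def ray(u,v,h):
    q=cv2.undistortPoints(np.array([[[u,v]]],float),K,c["distortion"])[0,0]
    k=E[:3,:3]@[q[0],q[1],1];return E[:3,3]+k*(h-E[2,3])/k[2]
cr=lambda x,y,h:np.round(ray(205+(x+.5)/6-.5,195+(y+.5)/6-.5,h),4)
a,b=cr(656,60,.070),cr(692,318,.070);print("bar",a,b,(a+b)/2,np.degrees(np.arctan2(*(b-a)[[1,0]])),np.linalg.norm(a-b))
C=[cr(x,y,h) for x,y,h in((308,85,.079),(583,55,.071),(617,345,.071),(350,378,.079))];print("tray",C,np.mean(C,0))
B=[cr(76,110,.052),cr(118,418,.052)];print("bayend",B)
print("table",np.median(H[300:330,280:340][ok[300:330,280:340]]))
def win(u0,v0,u1,v1):
    m=np.zeros(H.shape,bool);m[v0:v1,u0:u1]=1;return m&ok
def rect(m,name):
    m=m.astype(np.uint8);n,l,st,_=cv2.connectedComponentsWithStats(m)
    k=1+np.argmax(st[1:,4]);pts=W[l==k]
    (q,s,a)=cv2.minAreaRect(pts[:,:2].astype(np.float32));print(name,len(pts),"c",np.round(q,4),"size",np.round(s,4),"a",round(a,2),"z",np.round(np.percentile(pts[:,2],[5,50,95]),4), "mean",np.round(pts.mean(0),4))
b=win(335,210,420,295)
rect(b&(H>.008),"board");rect(b&(H>.0235),"slab")
hsv=cv2.cvtColor(p,cv2.COLOR_BGR2HSV)
g=p.astype(int)
# slab by colour
sl=win(360,232,392,278)
print(p[255,370:382].tolist()[:4],p[230,372].tolist())
rect(sl&(g[...,0]<95),"slabcol")
t=win(205,190,335,280)
rect(t&(H>.008),"turner");rect(win(310,195,330,260)&(H>.05),"bar")
ti=win(100,205,180,285);rect(ti&(H>.02),"timer")
m=ti&(g.max(-1)<60)&(H>.02);rect(m,"dial dark")
for nm,w in(("jar",win(295,140,340,190)),("bun",win(165,145,205,185)),("brush",win(220,115,260,195))): rect(w&(H>.012),nm)
# panel plane
m=ti&(H>.05)&(g.min(-1)>90)&(g.max(-1)<200);q=W[m];n=None
for i in range(6):
    A=np.c_[q[:,:2],np.ones(len(q))];s=np.linalg.lstsq(A,q[:,2],rcond=None)[0];e=q[:,2]-A@s;q=q[abs(e)<max(.004,2*e.std()*.7)]
n=np.array([-s[0],-s[1],1]);n/=np.linalg.norm(n);print("panel",n,len(q),np.degrees(np.arccos(n[2])),q.mean(0),"yaw",np.degrees(np.arctan2(n[1],n[0])))
a=cv2.resize(p[210:285,105:180],None,fx=7,fy=7,interpolation=cv2.INTER_CUBIC);b=cv2.resize(p[215:290,342:417],None,fx=4,fy=4,interpolation=cv2.INTER_CUBIC)
o=np.zeros((525,826,3),np.uint8);o[:,:525]=a;o[:300,526:826]=b;cv2.imwrite("pics/c2.png",o[:,:800])
E
```

```text
bar [ 0.5906 -0.152   0.07  ] [ 0.467  -0.1656  0.07  ] [ 0.5288 -0.1588  0.07  ] -173.72086945247915 0.12434596897366636
tray [array([0.5801, 0.0152, 0.079 ]), array([ 0.5934, -0.1169,  0.071 ]), array([ 0.4548, -0.1295,  0.071 ]), array([ 0.441 , -0.0028,  0.079 ])] [ 0.517325 -0.0585    0.075   ]
bayend [array([0.5725, 0.1288, 0.052 ]), array([0.4235, 0.1089, 0.052 ])]
table -0.00020423056532359318
board 2344 c [ 0.4521 -0.3395] size [0.1512 0.1422] a 9.71 z [0.0103 0.016  0.0331] mean [ 0.4511 -0.3379  0.0186]
slab 569 c [ 0.4439 -0.3322] size [0.0552 0.0884] a 88.21 z [0.0262 0.0309 0.0352] mean [ 0.4439 -0.3317  0.0308]
[[65, 119, 178], [72, 131, 192], [68, 123, 181], [62, 115, 170]] [136, 189, 222]
slabcol 271 c [ 0.4457 -0.3351] size [0.0609 0.0861] a 88.21 z [0.0216 0.0306 0.0352] mean [ 0.4503 -0.3308  0.03  ]
turner 4885 c [ 0.5137 -0.0211] size [0.1641 0.2894] a 6.41 z [0.0137 0.0611 0.0731] mean [ 0.5103 -0.0073  0.0469]
bar 210 c [ 0.5275 -0.155 ] size [0.0322 0.1231] a 88.41 z [0.0649 0.0702 0.0745] mean [ 0.5235 -0.1564  0.07  ]
timer 1974 c [0.4821 0.3475] size [0.1196 0.124 ] a 77.73 z [0.0602 0.1023 0.1252] mean [0.4817 0.3403 0.0983]
dial dark 166 c [0.4574 0.3475] size [0.0313 0.0441] a 88.99 z [0.1071 0.1203 0.1358] mean [0.4601 0.3474 0.1208]
jar 453 c [ 0.7049 -0.1595] size [0.0588 0.0602] a 10.8 z [0.0257 0.0929 0.0984] mean [ 0.7011 -0.1577  0.081 ]
bun 502 c [0.7243 0.2333] size [0.0752 0.074 ] a 70.77 z [0.0196 0.0359 0.0446] mean [0.7217 0.2309 0.0348]
brush 610 c [0.7548 0.0545] size [0.0411 0.1999] a 79.81 z [0.0132 0.0179 0.023 ] mean [0.7367 0.058  0.0179]
panel [-0.47166748  0.10926773  0.8749802 ] 937 28.957367210531753 [0.47098959 0.34961437 0.09967725] yaw 166.95679267257037
```

View pics/c2.png

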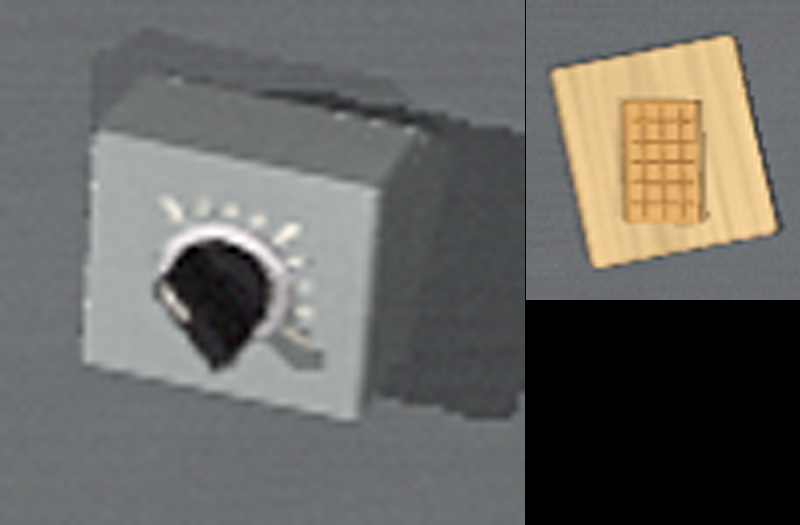

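The timer is on the left, with the dial dark blob near (0.46, 0.347). The turner is in the middle at about 6.5° yaw. The board and slab are on the right, with the slab at (0.444, -0.332), aligned with world x. I'm heading for the slab now.

```bash
cat >> h.py <<'E'
def go(pos,yaw=None,R=None):
    """print shift/turn in tool axes to target; yaw = direction of tool y, tool down"""
    from scipy.spatial.transform import Rotation as Ro
    s=sensors.observe();T=s["tool_rot"]
    if yaw is not None:
        a=np.radians(yaw);y=np.array([np.cos(a),np.sin(a),0]);x=np.array([0,0,-1.]);R=np.c_[x,y,np.cross(x,y)]
    print("t",round(s["time_s"],2),"pos",np.round(s["position"],4),"w",round(s["grip_width"],4),"F",np.round(s["ft_force"],1))
    if pos is not None: print("translation",np.round(T.T@(np.array(pos)-s["position"]),4))
    if R is not None: print("dr",np.round(Ro.from_matrix(T.T@R).as_rotvec(),4))
E
python3 -m crank '{"hand":[0,0,0,0,0],"translation":[[0,-0.025,0.043],[0,-0.05,0.085],[0,-0.075,0.128],[0,-0.1,0.17],[0,-0.125,0.213]],"dr":[[-0.05,0,0],[-0.1,0,0],[-0.15,0,0],[-0.2,0,0],[-0.26,0,0]]}'
python3 -c "
from h import *
go([.43,.15,.23],90)
go([.42,-.335,.2],90)"
```

```text
time_s: 0.6
position: [0.3169, 0.3534, 0.2312]
tool_rot: [[-0.0, 0.0, 1.0], [-0.0, 1.0, -0.0], [-1.0, -0.0, -0.0]]
ft_force: [1.4, 1.2, -0.6]
grip_width: 0.085
t 0.6 pos [0.3169 0.3534 0.2312] w 0.085 F [ 1.4  1.2 -0.6]
translation [ 0.0012 -0.2034  0.1132]
dr [-0.0003 -0.0004  0.0002]
t 0.6 pos [0.3169 0.3534 0.2312] w 0.085 F [ 1.4  1.2 -0.6]
translation [ 0.0313 -0.6884  0.1033]
dr [-0.0003 -0.0004  0.0002]
```

```bash

python3 -m crank '{"hand":[0,0,0,0,0],"translation":[[0,-0.044,0.02],[0,-0.088,0.04],[0,-0.132,0.06],[0,-0.176,0.08],[0,-0.22,0.1]],"dr":[[0,0,0],[0,0,0],[0,0,0],[0,0,0],[0,0,0]]}' | head -2
python3 -m crank '{"hand":[0,0,0,0,0],"translation":[[0,-0.046,0],[0,-0.092,0],[0,-0.138,0],[0,-0.184,0],[0,-0.23,0]],"dr":[[0,0,0],[0,0,0],[0,0,0],[0,0,0],[0,0,0]]}' | head -2
python3 -m crank '{"hand":[0,0,0,0,0,0],"translation":[[0,-0.046,0],[0,-0.092,0],[0,-0.138,0],[0,-0.184,0],[0,-0.23,0],[0,-0.23,0]],"dr":[[0,0,0],[0,0,0],[0,0,0],[0,0,0],[0,0,0],[0,0,0]]}' | head -2
python3 -m crank '{"hand":[0,0,0,0,0],"translation":[[0,-0.046,0],[0,-0.092,0],[0,-0.138,0],[0,-0.184,0],[0,-0.235,0.01]],"dr":[[0,0,0],[0,0,0],[0,0,0],[0,0,0],[0,0,0]]}' | head -2
python3 - <<'E'
from h import *
go([.444,-.332,.1],90)
p,W,r,E=cloud("wrist");cv2.imwrite("pics/w1.png",p);np.savez("pics/w1.npz",p=p,W=W)
print(np.round(E,3));H=W[...,2];n,l,st,c=cv2.connectedComponentsWithStats(((H>.0235)&(H<.06)).astype(np.uint8))
for k in range(1,n):
    if st[k,4]>2000:
        P=W[l==k];q,s,a=cv2.minAreaRect(P[:,:2].astype(np.float32));print(st[k],np.round(q,4),np.round(s,4),round(a,2),np.round(np.percentile(P[:,2],[5,50,95]),4))
E
```

```text
time_s: 1.1
position: [0.4157, 0.1329, 0.2313]
time_s: 1.6
position: [0.4143, -0.097, 0.2312]
time_s: 2.1
position: [0.4229, -0.33, 0.2313]
t 2.1 pos [ 0.4229 -0.33    0.2313] w 0.0854 F [ 1.4 -0.3  0.8]
translation [ 0.1313 -0.002   0.0211]
dr [-0.0035 -0.0004 -0.0005]
[[ 0.003  0.959  0.284  0.352]
 [ 1.    -0.003 -0.001 -0.331]
 [ 0.     0.284 -0.959  0.373]
 [ 0.     0.     0.     1.   ]]
[ 237  144   49   78 3673] [ 0.4453 -0.3323] [0.0538 0.09  ] 88.73 [0.0283 0.03   0.0312]validation failed for argument at $...
```

View pics/w1.png

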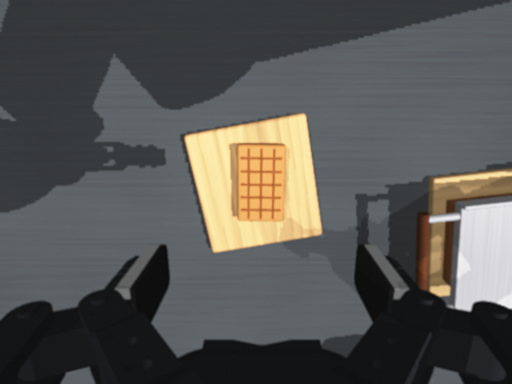

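```bash

python3 -m crank '{"hand":[0,0,0,0,0],"translation":[[0.04,-0.002,0.022],[0.08,-0.002,0.022],[0.12,-0.002,0.022],[0.15,-0.002,0.022],[0.17,-0.002,0.022]],"dr":[[0.02,0,0],[0.02,0,0],[0.02,0,0],[0.02,0,0],[0.02,0,0]]}' 40 | head -2
python3 -m crank '{"hand":[0,0,0,0,0],"translation":[[0.015,0,0],[0.03,0,0],[0.044,0,0],[0.044,0,0],[0.044,0,0]],"dr":[[0,0,0],[0,0,0],[0,0,0],[0,0,0],[0,0,0]]}' 40
python3 -m crank '{"hand":[200,200,200,200,200],"translation":[[0,0,0],[0,0,0],[0,0,0],[0,0,0],[0,0,0]],"dr":[[0,0,0],[0,0,0],[0,0,0],[0,0,0],[0,0,0]]}' 40
python3 -m crank '{"hand":[200,200,200,200,200],"translation":[[0,0,0],[0,0,0],[-0.02,0,0],[-0.05,0,0],[-0.05,0,0]],"dr":[[0,0,0],[0,0,0],[0,0,0],[0,0,0],[0,0,0]]}' 40
```

```text
time_s: 2.65
position: [0.4451, -0.3295, 0.0587]
time_s: 3.15
position: [0.4458, -0.3304, 0.0174]
tool_rot: [[-0.0, 0.023, 1.0], [0.0, 1.0, -0.023], [-1.0, 0.0, -0.0]]
ft_force: [0.5, 0.7, -0.2]
grip_width: 0.0856
time_s: 3.65
position: [0.446, -0.3306, 0.0182]
tool_rot: [[0.001, 0.023, 1.0], [-0.001, 1.0, -0.023], [-1.0, -0.001, 0.001]]
ft_force: [-1.3, 0.6, 6.3]
grip_width: 0.0527
time_s: 4.15
position: [0.447, -0.3316, 0.0708]
tool_rot: [[0.004, 0.023, 1.0], [-0.005, 1.0, -0.023], [-1.0, -0.005, 0.004]]
ft_force: [0.1, -0.6, -1.5]
grip_width: 0.0527
```

```bash

python3 -m crank '{"hand":[200,200,200,200,200],"translation":[[-0.04,0,0],[-0.08,0,0],[-0.11,0,0],[-0.11,0.03,0.01],[-0.11,0.07,0.02]],"dr":[[0,0,0],[0,0,0],[0,0,0],[0,0,0],[0,0,0]]}' 40 | head -2
python3 -m crank '{"hand":[200,200,200,200,200],"translation":[[0,0.03,0],[0,0.06,0],[0,0.08,0],[0,0.09,0],[0,0.09,0]],"dr":[[-0.07,0,0],[-0.136,0,0],[-0.136,0,0],[-0.136,0,0],[-0.136,0,0]]}' 40 | head -2
python3 - <<'E'
from h import *
go([.5171,-.0565,.12],96.5)
p,W,r,E=cloud("wrist");cv2.imwrite("pics/w2.png",p);np.savez("pics/w2.npz",p=p,W=W)
E
```

```text
time_s: 4.65
position: [0.4675, -0.2613, 0.1777]
time_s: 5.15
position: [0.4694, -0.1701, 0.1772]
t 5.15 pos [ 0.4694 -0.1701  0.1772] w 0.0528 F [ 0.1 -0.5 -0.8]
translation [0.0572 0.1075 0.0604]
dr [ 0.0009 -0.0002 -0.0001]
```

View pics/w2.png

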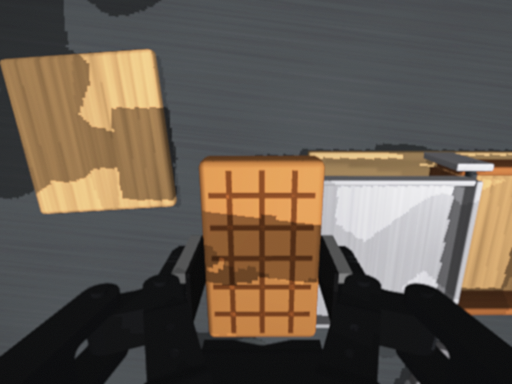

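```bash

python3 -m crank '{"hand":[200,200,200,200,200],"translation":[[0,0.035,0.02],[0,0.07,0.04],[0.02,0.1075,0.06],[0.055,0.1075,0.06],[0.07,0.1075,0.06]],"dr":[[0,0,0],[0,0,0],[0,0,0],[0,0,0],[0,0,0]]}' 40 | head -2
python3 -m crank '{"hand":[200,200,200,200,200],"translation":[[0.012,0,0],[0.024,0,0],[0.034,0,0],[0.037,0,0],[0.037,0,0]],"dr":[[0,0,0],[0,0,0],[0,0,0],[0,0,0],[0,0,0]]}' 40
python3 -c "
from h import *
go([.5171,-.0565,.0695],96.5)"
```

```text
time_s: 5.7
position: [0.5165, -0.057, 0.1047]
time_s: 6.2
position: [0.5169, -0.0578, 0.07]
tool_rot: [[-0.001, -0.112, 0.994], [0.0, 0.994, 0.112], [-1.0, 0.0, -0.0]]
ft_force: [-0.4, 0.2, 0.2]
grip_width: 0.0529
t 6.2 pos [ 0.5169 -0.0578  0.07  ] w 0.0529 F [-0.4  0.2  0.2]
translation [0.0005 0.0012 0.0003]
dr [-0.0009 -0.0005 -0.0002]
```

```bash

python3 -m crank '{"hand":[75,60,55,55,55],"translation":[[0.001,0,0],[0.001,0,0],[0.001,0,0],[0.001,0,0],[0.001,0,0]],"dr":[[0,0,0],[0,0,0],[0,0,0],[0,0,0],[0,0,0]]}' 40 | tail -2
python3 -m crank '{"hand":[55,55,55,55,55],"translation":[[-0.005,0,0],[-0.02,0,0],[-0.05,0,0],[-0.09,0,0],[-0.13,0,0]],"dr":[[0,0,0],[0,0,0],[0,0,0],[0,0,0],[0,0,0]]}' 40 | head -2
python3 -m crank '{"hand":[120,140,140,140,140],"translation":[[0,-0.03,0],[0,-0.06,0],[0,-0.09,0],[0,-0.1,0],[0,-0.1,-0.05]],"dr":[[0,0,0],[0,0,0],[0,0,0],[0,0,0],[0,0,0]]}' 40
python3 - <<'E'
from h import *
p,W,r,E=cloud("wrist");cv2.imwrite("pics/w3.png",p);np.savez("pics/w3.npz",p=p,W=W)
go([.5288,-.1588,.07],96.5)
E
```

```text
ft_force: [-0.3, -0.5, -0.1]
grip_width: 0.0675
time_s: 7.2
position: [0.5165, -0.0571, 0.2011]
time_s: 7.7
position: [0.4809, -0.1637, 0.1985]
tool_rot: [[0.001, -0.113, 0.994], [-0.0, 0.994, 0.113], [-1.0, -0.0, 0.001]]
ft_force: [-0.9, -1.0, 0.4]
grip_width: 0.0387
t 7.75 pos [ 0.4711 -0.161   0.1971] w 0.0383 F [-1.9  0.1  1.8]
translation [ 0.1266 -0.005   0.0586]
dr [-0.0002 -0.0083 -0.0048]
```

View pics/w3.png

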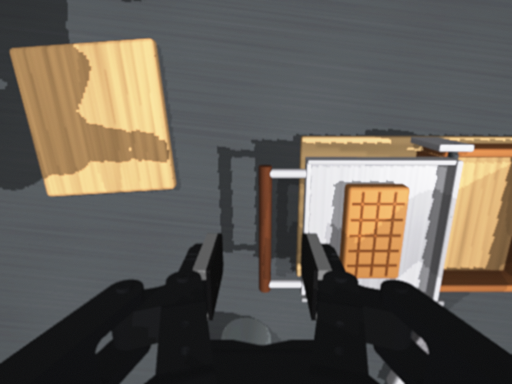

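```bash
python3 - <<'E'
from h import *
p,W,r,E=cloud("wrist");print(E[:3,3]);H=W[...,2]
hsv=cv2.cvtColor(p,cv2.COLOR_BGR2HSV)
m=np.zeros(H.shape,np.uint8);m[150:310,240:292]=1
m&=((H>.055)&(H<.09)&(hsv[...,1]>110)).astype(np.uint8)
n,l,st,_=cv2.connectedComponentsWithStats(m);k=1+np.argmax(st[1:,4]);P=W[l==k]
q,s,a=cv2.minAreaRect(P[:,:2].astype(np.float32));print(st[k],np.round(q,4),np.round(s,4),round(a,2),np.round(np.percentile(P[:,2],[5,50,95]),4))
go([*q,.066-.019],96.5)
E
```

```text
[ 0.40182281 -0.17084842  0.33906569]
[ 254  177   13  126 1441] [ 0.5293 -0.1565] [0.1249 0.0112] 6.67 [0.0672 0.07   0.0716]
t 7.8 pos [ 0.4739 -0.161   0.1983] w 0.0385 F [ 0.3  1.  -0.4]
translation [ 0.151  -0.0022  0.0563]
dr [-0.0017 -0.0051 -0.0036]
```

```bash

python3 -m crank '{"hand":[165,165,165,165,165],"translation":[[0,-0.002,0.03],[0.02,-0.002,0.056],[0.05,-0.002,0.056],[0.09,-0.002,0.056],[0.09,-0.002,0.056]],"dr":[[0,0,0],[0,0,0],[0,0,0],[0,0,0],[0,0,0]]}' 25 | head -2
python3 -c "
from h import *
go([.5293,-.157,.051],96.6)"
```

```text
time_s: 8.3
position: [0.5325, -0.1561, 0.1055]
t 8.3 pos [ 0.5325 -0.1561  0.1055] w 0.0301 F [-0.6  0.1  0.7]
translation [ 0.0545 -0.0008 -0.0029]
dr [-0.0014 -0.0073 -0.0053]
```

```bash

python3 -m crank '{"hand":[165,165,165,165,165],"translation":[[0.015,-0.001,0],[0.03,-0.001,0],[0.045,-0.001,0],[0.053,-0.001,0],[0.053,-0.001,0]],"dr":[[0,0,0],[0,0,0],[0,0,0],[0,0,0],[0,0,0]]}' 25
python3 -m crank '{"hand":[230,240,240,240,240],"translation":[[0,0,0],[0,0,0],[0,0,0],[0,0,0],[0,0,0]],"dr":[[0,0,0],[0,0,0],[0,0,0],[0,0,0],[0,0,0]]}' 25
```

```text
time_s: 8.8
position: [0.5347, -0.1588, 0.0569]
tool_rot: [[0.0, -0.113, 0.994], [0.0, 0.994, 0.113], [-1.0, 0.0, 0.0]]
ft_force: [0.3, -0.9, 1.0]
grip_width: 0.03
time_s: 9.3
position: [0.5344, -0.155, 0.0576]
tool_rot: [[-0.0, -0.113, 0.994], [0.006, 0.994, 0.113], [-1.0, 0.006, 0.001]]
ft_force: [0.8, 20.1, 7.6]
grip_width: 0.0106
```

```bash

python3 -m crank '{"hand":[180,180,180,180,180],"translation":[[0,0,0],[0,0.003,0],[0.006,0.004,-0.003],[0.006,0.004,-0.004],[0.006,0.004,-0.004]],"dr":[[0,0,0],[0,0,0],[0,0,0],[0,0,0],[0,0,0]]}' 25
python3 -m crank '{"hand":[230,240,240,240,240],"translation":[[0,0,0],[0,0,0],[0,0,0],[0,0,0],[0,0,0]],"dr":[[0,0,0],[0,0,0],[0,0,0],[0,0,0],[0,0,0]]}' 25
```

```text
time_s: 9.8
position: [0.5298, -0.1556, 0.0502]
tool_rot: [[-0.0, -0.113, 0.994], [0.0, 0.994, 0.113], [-1.0, 0.0, -0.0]]
ft_force: [0.5, -0.1, -0.5]
grip_width: 0.0255
time_s: 10.3
position: [0.5301, -0.1553, 0.0504]
tool_rot: [[-0.0, -0.113, 0.994], [0.0, 0.994, 0.113], [-1.0, 0.0, -0.0]]
ft_force: [-0.9, 3.0, 2.3]
grip_width: 0.0109
```

```bash
python3 - <<'E'
import numpy as np
r=.1681;f=.0357
th=np.radians(np.r_[0:101:5,102:117.1:2]);P=np.round(np.c_[-r*(np.sin(f+th)-np.sin(f)),r*(np.cos(f)-np.cos(f+th))],3)
for i in range(0,len(th)-1,5):
    print([round(np.degrees(t)) for t in th[i+1:i+6]],[[float(round(a,3)),float(round(b,3)),0] for a,b in P[i+1:i+6]-P[i]])
E
```

```text
[5, 10, 15, 20, 25] [[-0.015, 0.001, 0], [-0.029, 0.004, 0], [-0.043, 0.007, 0], [-0.057, 0.012, 0], [-0.07, 0.018, 0]]
[30, 35, 40, 45, 50] [[-0.013, 0.008, 0], [-0.025, 0.016, 0], [-0.037, 0.025, 0], [-0.047, 0.035, 0], [-0.057, 0.047, 0]]
[55, 60, 65, 70, 75] [[-0.008, 0.012, 0], [-0.015, 0.024, 0], [-0.022, 0.037, 0], [-0.027, 0.051, 0], [-0.031, 0.065, 0]]
[80, 85, 90, 95, 100] [[-0.002, 0.015, 0], [-0.004, 0.029, 0], [-0.004, 0.044, 0], [-0.003, 0.059, 0], [0.0, 0.073, 0]]
[102, 104, 106, 108, 110] [[0.001, 0.006, 0], [0.002, 0.011, 0], [0.004, 0.017, 0], [0.006, 0.023, 0], [0.008, 0.028, 0]]
[112, 114, 116] [[0.002, 0.005, 0], [0.005, 0.011, 0], [0.008, 0.016, 0]]
```

```bash

python3 -m crank '{"hand":[240,240,240,240,240],"translation":[[-0.015,0.001,0],[-0.029,0.004,0],[-0.043,0.007,0],[-0.057,0.012,0],[-0.07,0.018,0]],"dr":[[0,0,0],[0,0,0],[0,0,0],[0,0,0],[0,0,0]]}' 25
python3 -m crank '{"hand":[240,240,240,240,240],"translation":[[-0.013,0.008,0],[-0.025,0.016,0],[-0.037,0.025,0],[-0.047,0.035,0],[-0.057,0.047,0]],"dr":[[0,0,0],[0,0,0],[0,0,0],[0,0,0],[0,0,0]]}' 25
python3 - <<'E'
from h import *
p,d=cams.get_image("scene");cv2.imwrite("pics/s2.png",cv2.resize(p[60:290,180:450],None,fx=2.5,fy=2.5))
E
```

```text
time_s: 10.8
position: [0.5281, -0.1383, 0.1208]
tool_rot: [[0.0, -0.113, 0.994], [-0.002, 0.994, 0.113], [-1.0, -0.002, -0.0]]
ft_force: [1.2, -3.6, -1.6]
grip_width: 0.0105
time_s: 11.3
position: [0.5233, -0.0932, 0.1796]
tool_rot: [[0.003, -0.112, 0.994], [-0.007, 0.994, 0.112], [-1.0, -0.007, 0.002]]
ft_force: [-3.2, -11.7, 9.1]
grip_width: 0.0111
```

View pics/s2.png

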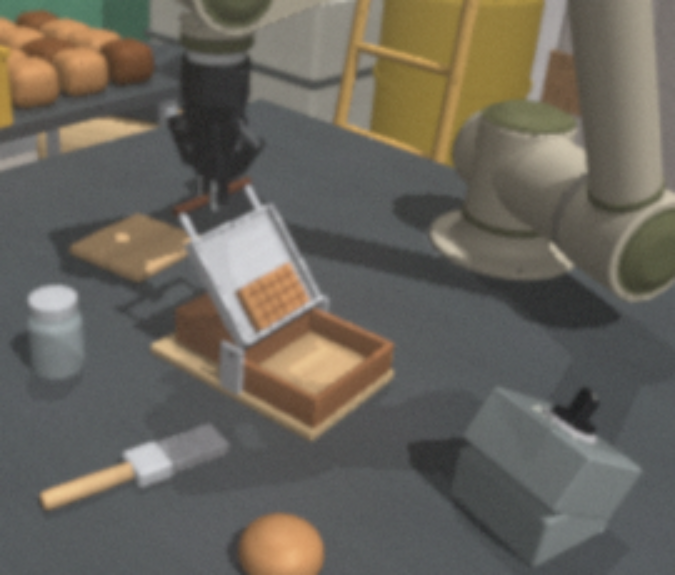

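```bash

python3 -m crank '{"hand":[240,240,240,240,240],"translation":[[-0.008,0.011,0],[-0.016,0.023,0],[-0.023,0.036,0],[-0.028,0.05,0],[-0.032,0.064,0]],"dr":[[0,0,0],[0,0,0],[0,0,0],[0,0,0],[0,0,0]]}' 25
python3 -m crank '{"hand":[240,240,240,240,240],"translation":[[-0.002,0.015,0],[-0.004,0.029,0],[-0.004,0.044,0],[-0.003,0.059,0],[0,0.073,0]],"dr":[[0,0,0],[0,0,0],[0,0,0],[0,0,0],[0,0,0]]}' 25
```

```text
time_s: 11.85
position: [0.5161, -0.0274, 0.211]
tool_rot: [[0.003, -0.113, 0.994], [-0.002, 0.994, 0.113], [-1.0, -0.003, 0.003]]
ft_force: [0.4, -2.2, 4.7]
grip_width: 0.0106
time_s: 12.35
position: [0.5075, 0.0467, 0.2098]
tool_rot: [[0.002, -0.113, 0.994], [0.0, 0.994, 0.113], [-1.0, 0.0, 0.002]]
ft_force: [3.2, 0.6, 4.9]
grip_width: 0.0109
```

```bash

python3 -m crank '{"hand":[240,240,240,240,240],"translation":[[0.001,0.006,0],[0.002,0.011,0],[0.004,0.017,0],[0.006,0.023,0],[0.008,0.028,0]],"dr":[[0,0,0],[0,0,0],[0,0,0],[0,0,0],[0,0,0]]}' 25
python3 -m crank '{"hand":[240,240,240,240,240],"translation":[[0.001,0.003,0],[0.002,0.005,0],[0.003,0.008,0],[0.003,0.008,0],[0.003,0.008,0]],"dr":[[0,0,0],[0,0,0],[0,0,0],[0,0,0],[0,0,0]]}' 25
python3 - <<'E'
from h import *
p,d=cams.get_image("scene");cv2.imwrite("pics/s3.png",cv2.resize(p[100:260,200:400],None,fx=3,fy=3))
E
```

```text
time_s: 12.85
position: [0.5043, 0.0733, 0.201]
tool_rot: [[0.0, -0.113, 0.994], [-0.0, 0.994, 0.113], [-1.0, -0.0, 0.0]]
ft_force: [4.4, 0.9, 2.1]
grip_width: 0.0106
time_s: 13.35
position: [0.5032, 0.0811, 0.1978]
tool_rot: [[-0.001, -0.113, 0.994], [0.0, 0.994, 0.113], [-1.0, 0.0, -0.001]]
ft_force: [5.1, 0.4, -1.5]
grip_width: 0.0108
```

View pics/s3.png

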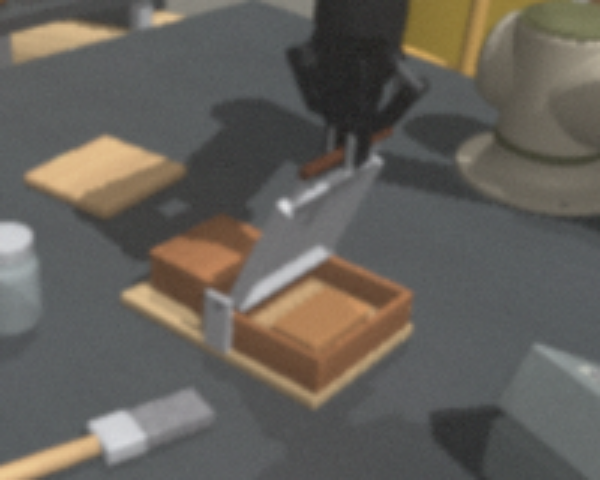

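```bash
python3 - <<'E'
from h import *
for n in("scene","top"):
    p,W,r,E=cloud(n);H=W[...,2]
    a=np.radians(6.6);ex=np.array([np.cos(a),np.sin(a)]);ey=np.array([-np.sin(a),np.cos(a)])
    L=W[...,:2]-[.511,.0122];x=L@ex;y=L@ey
    m=(abs(x)<.062)&(y>.005)&(y<.1)&(H>.03)&(H<.043)
    P=W[m]
    if len(P)<20: print(n,len(P));continue
    q,s,an=cv2.minAreaRect(np.c_[x[m],y[m]].astype(np.float32));c=np.linalg.lstsq(np.c_[P[:,:2],np.ones(len(P))],P[:,2],rcond=None)[0]
    print(n,len(P),np.round(q,4),np.round(s,4),round(an,1),"z",np.round(np.percentile(P[:,2],[5,50,95]),4),"slope",np.round(c[:2],3))
E
```

```text
scene 380 [-0.0019  0.0574] [0.0923 0.0539] 0.0 z [0.032  0.0364 0.0383] slope [-0.009 -0.028]
top 14
```

```bash

python3 -m crank '{"hand":[240,240,240,240,240],"translation":[[-0.003,-0.008,0],[-0.006,-0.015,0],[-0.008,-0.022,0],[-0.01,-0.029,0],[-0.011,-0.036,0]],"dr":[[0,0,0],[0,0,0],[0,0,0],[0,0,0],[0,0,0]]}' 25 | head -2
python3 -m crank '{"hand":[240,240,240,240,240],"translation":[[-0.003,-0.014,0],[-0.004,-0.029,0],[-0.004,-0.044,0],[-0.002,-0.058,0],[0,-0.073,0]],"dr":[[0,0,0],[0,0,0],[0,0,0],[0,0,0],[0,0,0]]}' 25
python3 -m crank '{"hand":[240,240,240,240,240],"translation":[[0.004,-0.014,0],[0.009,-0.028,0],[0.016,-0.041,0],[0.024,-0.053,0],[0.032,-0.064,0]],"dr":[[0,0,0],[0,0,0],[0,0,0],[0,0,0],[0,0,0]]}' 25
python3 -m crank '{"hand":[240,240,240,240,240],"translation":[[0.01,-0.012,0],[0.02,-0.022,0],[0.032,-0.031,0],[0.044,-0.039,0],[0.057,-0.047,0]],"dr":[[0,0,0],[0,0,0],[0,0,0],[0,0,0],[0,0,0]]}' 25
python3 -m crank '{"hand":[240,240,240,240,240],"translation":[[0.013,-0.006,0],[0.027,-0.011,0],[0.041,-0.014,0],[0.055,-0.017,0],[0.07,-0.018,0]],"dr":[[0,0,0],[0,0,0],[0,0,0],[0,0,0],[0,0,0]]}' 25
python3 -m crank '{"hand":[240,240,240],"translation":[[0,0,0],[0,0,0],[0,0,0]],"dr":[[0,0,0],[0,0,0],[0,0,0]]}' 25
```

```text
time_s: 14.0
position: [0.5072, 0.0457, 0.2097]
time_s: 14.5
position: [0.5152, -0.0284, 0.2088]
tool_rot: [[-0.001, -0.113, 0.994], [0.0, 0.994, 0.113], [-1.0, 0.001, -0.001]]
ft_force: [4.5, 2.7, -4.9]
grip_width: 0.011
time_s: 15.0
position: [0.5225, -0.0922, 0.1766]
tool_rot: [[-0.001, -0.113, 0.994], [-0.001, 0.994, 0.113], [-1.0, -0.001, -0.001]]
ft_force: [-2.2, -1.9, 1.6]
grip_width: 0.0106
time_s: 15.5
position: [0.5278, -0.1378, 0.1189]
tool_rot: [[-0.001, -0.113, 0.994], [0.001, 0.994, 0.113], [-1.0, 0.001, -0.001]]
ft_force: [-1.5, 1.7, -2.2]
grip_width: 0.0106
time_s: 16.0
position: [0.5301, -0.1554, 0.0492]
tool_rot: [[0.0, -0.113, 0.994], [0.001, 0.994, 0.113], [-1.0, 0.001, 0.0]]
ft_force: [-6.5, 11.8, 48.8]
grip_width: 0.0107
time_s: 16.3
position: [0.5302, -0.1552, 0.0499]
tool_rot: [[0.0, -0.113, 0.994], [0.0, 0.994, 0.113], [-1.0, 0.0, 0.0]]
ft_force: [0.2, 0.9, -2.8]
grip_width: 0.0106
```

```bash

python3 -m crank '{"hand":[170,170,170,170,170],"translation":[[0,0,0],[0,0,0],[0,0,0],[-0.015,0,0],[-0.04,0,0]],"dr":[[0,0,0],[0,0,0],[0,0,0],[0,0,0],[0,0,0]]}' 25|tail -2
python3 -m crank '{"hand":[170,170,170,170,170],"translation":[[-0.05,0,0],[-0.1,0,0],[-0.15,0,0],[-0.15,0.02,-0.03],[-0.15,0.06,-0.05]],"dr":[[0,0,0],[0,0,0],[0,0,0],[0,0,0],[0,0,0]]}' 25
python3 - <<'E'
from h import *
n=np.array([-.488,.108,.866]);n/=np.linalg.norm(n);x=-n
d=np.array([np.cos(np.radians(110)),np.sin(np.radians(110)),0]);y=d-x*(d@x);y/=np.linalg.norm(y);R=np.c_[x,y,np.cross(x,y)]
np.save("R.npy",R)
go(np.array([.460,.347,.121])+.14*n,R=R)
p,W,r,E=cloud("top");H=W[...,2]
a=np.radians(6.6);ex=np.array([np.cos(a),np.sin(a)]);ey=np.array([-np.sin(a),np.cos(a)])
L=W[...,:2]-[.511,.0122];xx=L@ex;yy=L@ey
for nm,lo,hi,l2,h2 in(("floor",-.115,-.02,.05,.08),("slab",.03,.085,.02,.045)):
    m=(abs(xx)<.04)&(yy>lo)&(yy<hi)&(H>l2-.05)&(H<h2+.1);c=np.linalg.lstsq(np.c_[xx[m],yy[m],np.ones(m.sum())],H[m],rcond=None)[0];print(nm,m.sum(),np.median(H[m]),np.round(c[:2],3))
E
```

```text
ft_force: [0.3, 0.3, 0.1]
grip_width: 0.0285
time_s: 17.3
position: [0.4734, -0.1026, 0.2417]
tool_rot: [[0.003, -0.11, 0.994], [-0.002, 0.994, 0.11], [-1.0, -0.003, 0.003]]
ft_force: [0.7, 1.4, 0.1]
grip_width: 0.0286
t 17.3 pos [ 0.4734 -0.1026  0.2417] w 0.0286 F [0.7 1.4 0.1]
translation [-0.0019  0.4709 -0.0299]
dr [-0.1712 -0.4764 -0.2091]
floor 439 0.06491731335926776 [ 0.01 -0.01]
slab 500 0.035557998403002555 [ 0.002 -0.062]
```

```bash

python3 -m crank '{"hand":[130,130,130,130,130],"translation":[[0,0.04,0],[0,0.085,-0.005],[0,0.13,-0.01],[0,0.175,-0.015],[0,0.22,-0.02]],"dr":[[-0.03,-0.09,-0.04],[-0.07,-0.19,-0.08],[-0.1,-0.28,-0.12],[-0.14,-0.38,-0.17],[-0.17,-0.476,-0.209]]}' 25|head -2
python3 -c "
from h import *
n=np.array([-.488,.108,.866]);n/=np.linalg.norm(n)
go(np.array([.460,.347,.121])+.14*n,R=np.load('R.npy'))"
```

```text
time_s: 17.85
position: [0.4281, 0.1164, 0.2412]
t 17.85 pos [0.4281 0.1164 0.2412] w 0.0417 F [ 0.6 -0.5 -0.2]
translation [-0.0443  0.2401  0.0457]
dr [ 0.001  0.004 -0.003]
```

```bash

python3 -m crank '{"hand":[130,130,130,130,130],"translation":[[-0.009,0.048,0.009],[-0.018,0.096,0.018],[-0.026,0.144,0.027],[-0.035,0.192,0.036],[-0.044,0.24,0.045]],"dr":[[0,0,0],[0,0,0],[0,0,0],[0,0,0],[0,0,0]]}' 25|head -2
python3 -m crank '{"hand":[130,130],"translation":[[0,0,0],[0,0,0]],"dr":[[0,0,0],[0,0,0]]}' 25|head -2
python3 - <<'E'
from h import *
c=cams.calibration("wrist");s=sensors.observe();p,d=cams.get_image("wrist");cv2.imwrite("pics/w4.png",p)
import pickle;pickle.dump((c,s,p,d),open("w4.pkl","wb"))
go(None,R=np.load('R.npy'))
E
```

```text
time_s: 18.35
position: [0.3916, 0.3626, 0.2413]
time_s: 18.55
position: [0.392, 0.361, 0.2406]
t 18.6 pos [0.3923 0.36   0.2408] w 0.0414 F [-0.9 -1.1  0.4]
dr [ 0.0011 -0.0031 -0.0038]
```

View pics/w4.png

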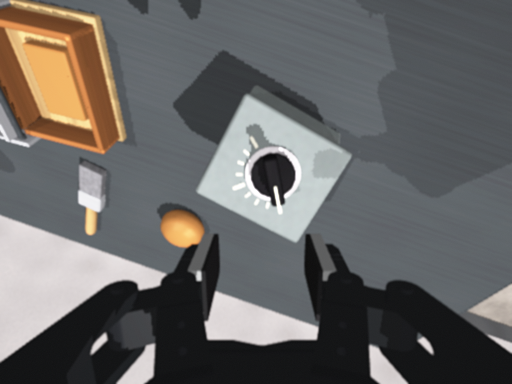

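```bash
python3 - <<'E'
from h import *
import pickle;c,s,p,d=pickle.load(open("w4.pkl","rb"))
p,W,r,E=cloud("wrist",p,d,c)
g=p.astype(int);u,v=np.meshgrid(np.arange(512),np.arange(384))
box=(u>190)&(u<355)&(v>85)&(v<245)&(d>0)
m=box&(g.min(-1)>90)&(g.max(-1)<215)&(W[...,2]>.06);q=W[m]
for i in range(8):
    mu=q.mean(0);n=np.linalg.svd(q-mu,full_matrices=False)[2][2];q=q[abs((q-mu)@n)<.003]
n*=np.sign(n[2]);print("n",n,len(q),"tilt",np.degrees(np.arccos(n[2])),"yaw",np.degrees(np.arctan2(n[1],n[0])))
h=(W-mu)@n
nh=np.array([n[0],n[1],0]);ex=-(nh-n*(nh@n));ex/=np.linalg.norm(ex)  # up-slope (+x of box)
ey=np.cross(n,ex)
X=(W-mu)@ex;Y=(W-mu)@ey
# panel-plane ray intersections for pixels
k=np.concatenate([r,np.ones(r.shape[:2]+(1,))],-1)@E[:3,:3].T;o=E[:3,3]
def at(hh):
    t=(hh-(o-mu)@n)/(k@n);P=o+k*t[...,None]-mu;return P@ex,P@ey
dk=box&(h>.030)&(h<.045)
X3,Y3=at(.038)
print("top pts",dk.sum(),np.median(h[dk]))
rr=cv2.minAreaRect(np.c_[X3[dk],Y3[dk]].astype(np.float32));print("grip rect",rr)
gc=np.array(rr[0]);
# foot
ft=box&(h>.007)&(h<.016);X1,Y1=at(.012);print("foot",ft.sum(),cv2.minEnclosingCircle(np.c_[X1[ft],Y1[ft]].astype(np.float32)))
# white
near=np.hypot(X-gc[0],Y-gc[1])<.05
wh=box&near&(g.min(-1)>205);n_,l,st,ce=cv2.connectedComponentsWithStats(wh.astype(np.uint8))
X0,Y0=at(0)
for i in range(1,n_):
    mm=l==i
    if st[i,4]<3: continue
    hh=np.median(h[mm]);hi=hh>.02
    x,y=(X3[mm].mean(),Y3[mm].mean()) if hi else (X0[mm].mean(),Y0[mm].mean())
    print(np.round(ce[i]),st[i,4],"h",round(hh,4),"rad",round(np.hypot(x-gc[0],y-gc[1]),4),"ang cw from upslope",round(-np.degrees(np.arctan2(y-gc[1],x-gc[0])),1))
print("grip centre on axis at 24mm:",mu+ex*gc[0]+ey*gc[1]+n*.024)
np.savez("dial.npz",mu=mu,ex=ex,ey=ey,n=n,gc=gc)
b=p[115:240,205:340];cv2.imwrite("pics/w4c.png",cv2.resize(b,None,fx=4.5,fy=4.5,interpolation=cv2.INTER_CUBIC))
E
```

```text
n [-0.48965888  0.13276481  0.86174688] 4237 tilt 30.48670804758953 yaw 164.82970530011866
top pts 714 0.03657386833104792
grip rect ((0.013370792381465435, -0.03281515836715698), (0.0441165491938591, 0.012765658088028431), 42.52030563354492)
foot 958 ((0.013473277911543846, -0.031843166798353195), 0.021681034937500954)
[254. 142.] 22 h -0.0009 rad 0.0345 ang cw from upslope 118.9
[267. 178.] 900 h 0.0012 rad 0.0068 ang cw from upslope 1.4
[246. 152.] 38 h -0.002 rad 0.032 ang cw from upslope 97.5
[240. 162.] 39 h -0.0017 rad 0.0319 ang cw from upslope 77.1
[239. 174.] 38 h -0.0019 rad 0.0319 ang cw from upslope 55.9
[278. 202.] 113 h 0.0365 rad 0.0186 ang cw from upslope -43.2
grip centre on axis at 24mm: [0.45499311 0.35459047 0.11850349]
```

View pics/w4c.png

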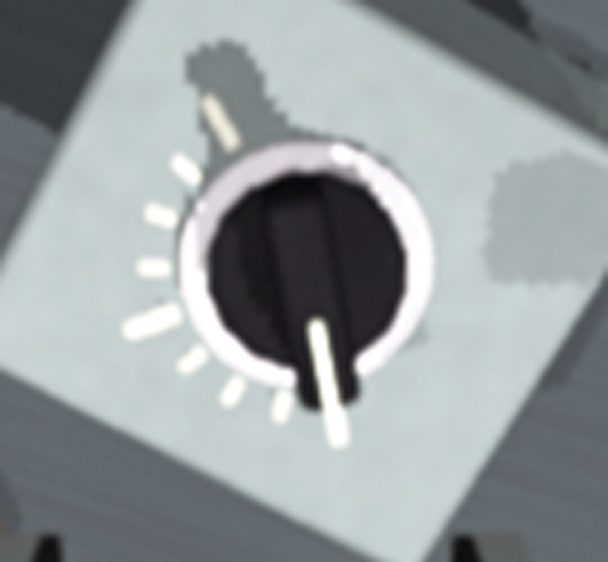

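```bash
cat > t.py <<'E'
from h import *
z=np.load("dial.npz");n=z["n"];a=np.radians(42.9)
P=np.cos(a)*z["ex"]+np.sin(a)*z["ey"];x=-n;y=np.cross(n,P)
s=sensors.observe()
if y@s["tool_rot"][:,1]<0:y=-y
R=np.c_[x,y,np.cross(x,y)];B=z["mu"]+z["ex"]*z["gc"][0]+z["ey"]*z["gc"][1]
for h in(.06,.015): go(B+n*h,R=R)
print(s["q"])
E
python3 t.py
```

```text
t 18.6 pos [0.3923 0.36   0.2408] w 0.0414 F [-0.9 -1.1  0.4]
translation [ 0.1011  0.0112 -0.0018]
dr [-0.2031  0.0042 -0.0283]
t 18.6 pos [0.3923 0.36   0.2408] w 0.0414 F [-0.9 -1.1  0.4]
translation [ 0.1461  0.0099 -0.0018]
dr [-0.2031  0.0042 -0.0283]
[ 40.89188539  15.09602962  88.80791456 -27.22787693  60.17821292
 -55.18230154]
```

```bash

python3 -m crank '{"hand":[140,140,140,140,140],"translation":[[0.02,0.011,-0.002],[0.05,0.011,-0.002],[0.08,0.011,-0.002],[0.1,0.011,-0.002],[0.1,0.011,-0.002]],"dr":[[-0.1,0.002,-0.014],[-0.203,0.004,-0.028],[-0.203,0.004,-0.028],[-0.203,0.004,-0.028],[-0.203,0.004,-0.028]]}' 40|head -2
python3 t.py
```

```text
time_s: 19.1
position: [0.4375, 0.357, 0.1488]
t 19.1 pos [0.4375 0.357  0.1488] w 0.038 F [-0.7  0.5  1.8]
translation [-0.001   0.0018  0.0014]
dr [-0.0022 -0.0044  0.0014]
t 19.1 pos [0.4375 0.357  0.1488] w 0.038 F [-0.7  0.5  1.8]
translation [0.044  0.0019 0.0016]
dr [-0.0022 -0.0044  0.0014]
[ 37.91727428  24.14642971  92.47209255 -32.55092317  49.07336544
 -61.04407619]
```

```bash

python3 -m crank '{"hand":[140,140,140,140,140],"translation":[[0.012,0.001,0],[0.024,0.001,0],[0.036,0.001,0.001],[0.043,0.001,0.001],[0.043,0.001,0.001]],"dr":[[0,0,0],[0,0,0],[0,0,0],[0,0,0],[0,0,0]]}' 50|tail -2
python3 -m crank '{"hand":[230,240,240,240,240],"translation":[[0,0,0],[0,0,0],[0,0,0],[0,0,0],[0,0,0]],"dr":[[0,0,0],[0,0,0],[0,0,0],[0,0,0],[0,0,0]]}' 50
python3 t.py
```

```text
ft_force: [-0.4, 1.2, -0.6]
grip_width: 0.0386
time_s: 20.1
position: [0.4581, 0.3558, 0.114]
tool_rot: [[0.49, -0.374, 0.787], [-0.131, 0.861, 0.491], [-0.862, -0.344, 0.373]]
ft_force: [-4.2, 3.3, 2.8]
grip_width: 0.0114
t 20.1 pos [0.4581 0.3558 0.114 ] w 0.0114 F [-4.2  3.3  2.8]
translation [-0.0413 -0.0014 -0.0013]
dr [-0.001   0.0017 -0.0013]
t 20.1 pos [0.4581 0.3558 0.114 ] w 0.0114 F [-4.2  3.3  2.8]
translation [ 0.0037 -0.0014 -0.0014]
dr [-0.001   0.0017 -0.0013]
[ 36.29457677  27.82087575  93.24786639 -34.59055763  44.19942891
 -59.32183534]
```

```bash

python3 -m crank '{"hand":[240,240,240,240,240],"translation":[[0,0,0],[0,0,0],[0,0,0],[0,0,0],[0,0,0]],"dr":[[0.14,0,0],[0.28,0,0],[0.42,0,0],[0.56,0,0],[0.7,0,0]]}' 50
python3 -m crank '{"hand":[240,240,240,240,240],"translation":[[0,0,0],[0,0,0],[0,0,0],[0,0,0],[0,0,0]],"dr":[[0.14,0,0],[0.28,0,0],[0.42,0,0],[0.56,0,0],[0.7,0,0]]}' 50
python3 -m crank '{"hand":[240,240,240],"translation":[[0,0,0],[0,0,0],[0,0,0]],"dr":[[0,0,0],[0,0,0],[0,0,0]]}' 50
python3 t.py
```

```text
time_s: 20.6
position: [0.458, 0.3557, 0.1139]
tool_rot: [[0.49, 0.225, 0.842], [-0.131, 0.974, -0.184], [-0.862, -0.02, 0.507]]
ft_force: [-4.1, 3.3, 3.0]
grip_width: 0.0121
time_s: 21.1
position: [0.458, 0.3557, 0.1139]
tool_rot: [[0.49, 0.715, 0.499], [-0.131, 0.626, -0.769], [-0.862, 0.311, 0.401]]
ft_force: [-3.8, 3.1, 2.7]
grip_width: 0.012
time_s: 21.4
position: [0.4581, 0.3557, 0.114]
tool_rot: [[0.49, 0.712, 0.503], [-0.131, 0.631, -0.765], [-0.862, 0.309, 0.403]]
ft_force: [-5.5, 2.0, 3.0]
grip_width: 0.0118
t 21.4 pos [0.4581 0.3557 0.114 ] w 0.0118 F [-5.5  2.   3. ]
translation [-0.0413 -0.0014  0.001 ]
dr [-1.4001e+00  5.0000e-04 -1.9000e-03]
t 21.4 pos [0.4581 0.3557 0.114 ] w 0.0118 F [-5.5  2.   3. ]
translation [ 0.0037 -0.0015  0.0011]
dr [-1.4001e+00  5.0000e-04 -1.9000e-03]
[ 36.28895725  27.81914118  93.25527564 -34.59826274  44.20902875
  20.83972058]
```

```bash

python3 -m crank '{"hand":[160,140,140,140,140],"translation":[[0,0,0],[0,0,0],[0,0,0],[0,0,0],[-0.02,0,0]],"dr":[[0,0,0],[0,0,0],[0,0,0],[0,0,0],[0,0,0]]}' 50|tail -2
python3 -m crank '{"hand":[140,140,140,140,140],"translation":[[-0.04,0,0],[-0.08,0,0],[-0.11,0,0],[-0.13,0,0],[-0.13,0,0]],"dr":[[0,0,0],[0,0,0],[0,0,0],[0,0,0],[0,0,0]]}' 50|head -2
python3 - <<'E'
from h import *
z=np.load("dial.npz");n,ex,ey,mu,gc=[z[k] for k in("n","ex","ey","mu","gc")]
p,W,r,E=cloud("wrist");h=(W-mu)@n;X=(W-mu)@ex-gc[0];Y=(W-mu)@ey-gc[1];g=p.astype(int)
near=np.hypot(X,Y)<.04
dk=near&(h>.03)&(h<.045);print("grip",dk.sum(),cv2.minAreaRect(np.c_[X[dk],Y[dk]].astype(np.float32)))
w=dk&(g.min(-1)>170);print("pointer",w.sum(),"cw angle",-np.degrees(np.arctan2(Y[w].mean(),X[w].mean())),"expect ~38")
p2,W2,_,_=cloud("top");H=W2[...,2]
a=np.radians(6.6);e1=np.array([np.cos(a),np.sin(a)]);e2=np.array([-np.sin(a),np.cos(a)]);L=W2[...,:2]-[.511,.0122];x=L@e1;y=L@e2
for nm,lo,hi in(("tray",-.11,-.02),("slab",.035,.08)):
    m=(abs(x)<.04)&(y>lo)&(y<hi)&(abs(H)<.3);print(nm,np.median(H[m]),np.round(np.linalg.lstsq(np.c_[x[m],y[m],np.ones(m.sum())],H[m],rcond=None)[0],3))
o=np.hstack([p,p2])[:,:];cv2.imwrite("pics/f.png",cv2.resize(o,(800,300)))
E
```

```text
ft_force: [0.2, 0.6, 0.4]
grip_width: 0.0387
time_s: 22.4
position: [0.3845, 0.3759, 0.2454]
grip 654 ((0.0006300685927271843, 0.0006988365203142166), (0.011999615468084812, 0.043854840099811554), 52.46494674682617)
pointer 79 cw angle 33.61695595172513 expect ~38
tray 0.06481305800781623 [0.007 0.001 0.065]
slab 0.035562907022995915 [0.01  0.001 0.036]
```

View pics/f.png

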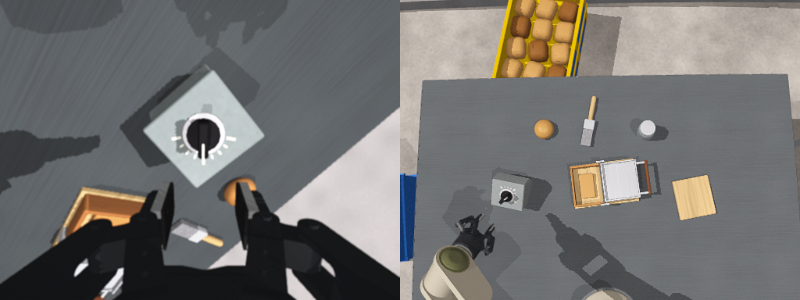

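```bash
python3 -c "
from rig import env,sensors
s=sensors.observe();print(s['time_s'],s['ft_force'],abs(s['qvel']).max());print(env.close_job())"
```

```text
22.5 [-0.58562797 -0.19315249  0.23641321] 1.3307702027054196
the job is handed in; nothing more can be done
None
```

The job is done and handed in at 22.5 s of the 72 s allowed. No verdict is reported. I laid the slab scored face up in the tray and swung the tray over by its bar. The slab tumbled into the bay, I lowered the tray under grip, and then turned the dial 80° clockwise from the stop.

**Slab:** its top is 35.6 mm over the table and near level, so it lies flat on the bay floor. The camera showed its plain face up in the bay.

**Tray:** the floor reads 64.8 mm high with no tilt along its swing, so it lies fully down. The wrist force reached about 49 N as it touched down. It was then close to zero.

**Dial:** the edges of the grip show about 80° of turn, which is the fourth click. The white pointer line alone read about 4° less, still within the allowed tolerance.

**Other checks:**
- The jar, brush and bun look unmoved in the last picture, though I did not re-measure them.
- The first grip on the bar was about 4 mm off (20 N sideways), so I regripped before lifting.
- One move was refused whole because it had six rows, and nothing moved.

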